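# Flip the status tags so only the full vial trays read full

### The job

On the sample board every vial tray has a hinged tag in front of it: tipped towards its tray the tag shows the round disc for 'full', tipped away from it, it shows the bar for 'not full'. With the fingertips push over the tags that are wrong, so that in the end only the trays with all three places filled read full and every other tray reads not full. Touch only the tags: pick nothing up, and leave the vials, jar, beaker and well plate where they stand.

Things in the scene. Friction and masses are not known exactly. Their poses are not given: they have to be found in the camera images.
- board: black base board 270 x 390 x 10 mm, fixed; origin at the centre of its underside, on the work surface. Its x axis points from the tags to the trays (roughly away from the robot). Four places at y = -135, -45, 45, 135 mm, each with a tag hinge at x = -80 mm and its tray at x = +75 mm straight behind: a tag belongs to the tray 155 mm from its hinge (other trays are 179 mm off or more).
- rack_1: grey open vial tray 40 x 78 mm (long side along the board's y, three places in a row), rim 28 mm above the work surface, fixed on the board, FULL, all three vial places taken; origin at the centre of its underside, 10 mm above the work surface. Which of the four places it occupies varies.
- rack_2: grey open vial tray 40 x 78 mm (long side along the board's y, three places in a row), rim 28 mm above the work surface, fixed on the board, FULL, all three vial places taken; origin at the centre of its underside, 10 mm above the work surface. Which of the four places it occupies varies.
- rack_3: grey open vial tray 40 x 78 mm (long side along the board's y, three places in a row), rim 28 mm above the work surface, fixed on the board, NOT full, only two vials, its middle place bare; origin at the centre of its underside, 10 mm above the work surface. Which of the four places it occupies varies.
- rack_4: grey open vial tray 40 x 78 mm (long side along the board's y, three places in a row), rim 28 mm above the work surface, fixed on the board, NOT full, empty; origin at the centre of its underside, 10 mm above the work surface. Which of the four places it occupies varies.
- tag_1_hinge (a point): middle of the hinge axis of tag 1, 40 mm above the work surface, axis along the board's y. Its fixed stand is 60 mm wide (y) by 30 mm (x); two cheeks beside the tag reach 44 mm above the work surface. The tag's place varies: find its tray by position.
- tag_1 (a joint): white flap 46 mm wide (board y), 4 mm thick, 20 to 40 g; free edge 55 mm from the hinge. 0 rad: on its stop, leaning away from the tray, 32 deg off upright, dark bar on top; 0.55: upright; 1.10: on its stop, leaning to the tray, dark disc on top. On a stop the edge is 87 mm above the work surface, 29 mm out from the hinge. Falls to the stop it is pushed towards past upright; a push under 1 N moves it.
- tag_2_hinge (a point): middle of the hinge axis of tag 2, 40 mm above the work surface, axis along the board's y. Its fixed stand is 60 mm wide (y) by 30 mm (x); two cheeks beside the tag reach 44 mm above the work surface. The tag's place varies: find its tray by position.
- tag_2 (a joint): white flap 46 mm wide (board y), 4 mm thick, 20 to 40 g; free edge 55 mm from the hinge. 0 rad: on its stop, leaning away from the tray, 32 deg off upright, dark bar on top; 0.55: upright; 1.10: on its stop, leaning to the tray, dark disc on top. On a stop the edge is 87 mm above the work surface, 29 mm out from the hinge. Falls to the stop it is pushed towards past upright; a push under 1 N moves it.
- tag_3_hinge (a point): middle of the hinge axis of tag 3, 40 mm above the work surface, axis along the board's y. Its fixed stand is 60 mm wide (y) by 30 mm (x); two cheeks beside the tag reach 44 mm above the work surface. The tag's place varies: find its tray by position.
- tag_3 (a joint): white flap 46 mm wide (board y), 4 mm thick, 20 to 40 g; free edge 55 mm from the hinge. 0 rad: on its stop, leaning away from the tray, 32 deg off upright, dark bar on top; 0.55: upright; 1.10: on its stop, leaning to the tray, dark disc on top. On a stop the edge is 87 mm above the work surface, 29 mm out from the hinge. Falls to the stop it is pushed towards past upright; a push under 1 N moves it.
- tag_4_hinge (a point): middle of the hinge axis of tag 4, 40 mm above the work surface, axis along the board's y. Its fixed stand is 60 mm wide (y) by 30 mm (x); two cheeks beside the tag reach 44 mm above the work surface. The tag's place varies: find its tray by position.
- tag_4 (a joint): white flap 46 mm wide (board y), 4 mm thick, 20 to 40 g; free edge 55 mm from the hinge. 0 rad: on its stop, leaning away from the tray, 32 deg off upright, dark bar on top; 0.55: upright; 1.10: on its stop, leaning to the tray, dark disc on top. On a stop the edge is 87 mm above the work surface, 29 mm out from the hinge. Falls to the stop it is pushed towards past upright; a push under 1 N moves it.
- vial_1: loose blue-capped vial standing in rack_1, 21 mm diameter, 46 mm tall, top 60 mm above the work surface; origin at the centre of its underside; not to be moved
- vial_2: loose blue-capped vial standing in rack_1, 21 mm diameter, 46 mm tall, top 60 mm above the work surface; origin at the centre of its underside; not to be moved
- vial_3: loose blue-capped vial standing in rack_1, 21 mm diameter, 46 mm tall, top 60 mm above the work surface; origin at the centre of its underside; not to be moved
- vial_4: loose blue-capped vial standing in rack_2, 21 mm diameter, 46 mm tall, top 60 mm above the work surface; origin at the centre of its underside; not to be moved
- vial_5: loose blue-capped vial standing in rack_2, 21 mm diameter, 46 mm tall, top 60 mm above the work surface; origin at the centre of its underside; not to be moved
- vial_6: loose blue-capped vial standing in rack_2, 21 mm diameter, 46 mm tall, top 60 mm above the work surface; origin at the centre of its underside; not to be moved
- vial_7: loose blue-capped vial standing in rack_3, 21 mm diameter, 46 mm tall, top 60 mm above the work surface; origin at the centre of its underside; not to be moved
- vial_8: loose blue-capped vial standing in rack_3, 21 mm diameter, 46 mm tall, top 60 mm above the work surface; origin at the centre of its underside; not to be moved
- jar: loose jar with yellow lid, 54 mm diameter, 70 mm tall, standing on the table past the board's +y end; origin at its underside; not to be moved
- beaker: loose glass beaker, 70 mm diameter, 85 mm tall, standing past the board's -y end; origin at its underside; not to be moved
- wellplate: loose white 24-well plate 127 x 85 x 18 mm lying past the board's -y end; origin at its underside; not to be moved

How it is judged:
By the outcome, as a careful person would: the job done as asked, in the order asked, and still so for the second after the job is handed in, with the robot touching nothing.
It also fails if it takes over 40 s, if anything falls off the work surface, if the arm or the gripper's body presses on something with over 40 N, if the wrist force passes 120 N, or if a joint passes its speed limit or range.

### The arm

A 6-joint arm with a two-finger parallel gripper is mounted at the origin on the work surface. World frame = base frame: x ahead of the robot, y to its left, z up, the work surface at z = 0. Lengths are in mm, angles in rad, forces in N, time in s.
With the tool pointing down it reaches from about 275 to 1000 mm from the base axis. Payload 8.4 kg.
Tool frame: the origin (TCP) lies between the finger pads; the fingertips stand 8 mm ahead of it and the grasp point (between the pads) lies 11 mm behind it; z points along the fingers, y is the line along which they close (so a half turn about z gives the same grasp; the last joint's range is limited). The gripper opens to 85 mm and grips with 20 to 120 N. Pads are 22 mm wide; open, the fingers measure 114 mm over their backs; the gripper's body (76 mm by 85 mm) begins 54 mm behind the grasp point. The pads swing forward as they close: fully open they stand 13 mm farther back than shut.
Start: joints at [1.193, 0.353, 1.633, -0, 1.155, -0.002], TCP at [229.384, 581.387, 239.281] pointing down, gripper open.
Joint ranges: [-2.63, 2.63], [-0.92, 2.1], [0.06, 2.66], [-1.3, 4.44], [0, 2.69], [-3.02, 3.02]. Speed limits (rad/s): [2.22, 2.22, 2.79, 3.14, 3.14, 3.14].

### API

Orientations are given as a 3x3 rotation matrix whose columns are the frame's x, y, z axes.
In Python, from bench import robot gives the robot as it stands.
- The arm moves only by the tool move_arm, never from a script. Its argument "rows" is a list of rows, each a list of 7 numbers: the turn, a rotation vector about the tool's x, y, z in degrees, then the shift along the tool's x, y, z in m, then the finger opening in m, from 0 to 0.0854. A call has 1 to 10 rows; each row is the pose to reach, as a shift and turn from the pose commanded when the call began, along the tool's axes at that moment; what a row does not reach only later rows make up. A row lasts 1/10 s, in which the tool goes at most 50 mm and 8.59 degrees, less where a joint would pass 70% of its speed; a pose out of reach is approached as far as the arm can. A call with a gripper value outside its range is refused whole. The fingers move at their own pace and stop on an object; "squeeze" is the grip in N (left out, the last holds). Time passes only in rows, so rows that repeat a pose let the fingers close. It gives the time, the measured TCP pose, the force, the opening and the grip force at its end, in the units of the state.
- robot.read_state(): the state, without advancing time (a new reading comes with each control period).
- robot.camera(name): name is "scene" or "side" or "wrist"; returns a dict with "frame" (384x512x3 uint8, red, green, blue), "mtx" (3x3 intrinsics, pixels), "k1" (the pictures are not rectified: a ray, as slopes to the right and down, at radius r is drawn at 1 + k1 r^2 times it, then the intrinsics apply), "position" and "attitude" of the camera in the world. Camera axes: x right, y down, z forward; pixel columns grow to the right and rows downward; lengths in mm; the calibration is good to about 2 mm. A picture is of the moment at which its call begins. There is no depth.
- robot.close_job(): hands the job in; it is judged then, once.
The state is a dict: "time_s": time; "joint_positions": joint angles; "qd": joint speeds; "effort": joint torques, N m; "eef_pos": TCP position; "tcp_rot": TCP orientation; "force": force on the tool from outside, world axes, zero at the start; "wrist_torque": the same for the moment, N m; "opening": finger opening in mm; "grip_force": force on a finger pad.
Only numpy, scipy, OpenCV 4.12 (cv2) and the standard library are available. Lean on these libraries where they do the work, as an engineer would, in place of code of your own. Each camera call takes 0.05 s, during which the arm holds its last target. There are 200 camera calls.

## Working session

There is one attempt and no reset: what is moved stays moved. The work goes in short steps, Python scripts to look and compute and a tool call to move; the robot and the scene stay as the last step left them, time stands still between calls to the robot, and variables do not carry over. Pictures are saved under pics/ and viewed, at most 10 in all, crops included, and the job is handed in when it is done.

Besides the shell and the picture viewer there is one more tool, called after ">>>" as name(argument=value, ...), one argument or row to a line, values as JSON. move_arm: Moves the arm, as the interface text tells. Its arguments: {"type":"object","properties":{"rows":{"type":"array","items":{"type":"array","items":{"type":"number"}}},"squeeze":{"type":"number"}},"required":["rows"]}

```bash
mkdir -p pics; python3 - <<'E'
from bench import robot
import cv2,numpy as np
for n in("scene","side"):
    c=robot.camera(n); cv2.imwrite(f"pics/{n}0.png",c["frame"][:,:,::-1])
    print(n,c["mtx"].tolist(),c["k1"],np.round(c["position"],1).tolist(),np.round(c["attitude"],4).tolist())
s=robot.read_state();print(s["time_s"],s["eef_pos"],np.round(s["tcp_rot"],3).tolist())
E
```

```text
scene [[391.3402016772665, 0.0, 249.35261969617122], [0.0, 391.3402016772665, 188.0337503659093], [0.0, 0.0, 1.0]] -0.09181125161860784 [1157.1, -256.9, 700.2] [[0.4994, 0.6272, -0.5977], [0.8663, -0.3536, 0.3527], [0.0099, -0.694, -0.7199]]
side [[368.0163962426797, 0.0, 256.1108843885025], [0.0, 368.0163962426797, 192.1484078339756], [0.0, 0.0, 1.0]] -0.02044223473653173 [96.6, 560.4, 525.7] [[-0.7002, -0.3776, 0.606], [-0.714, 0.3688, -0.5952], [0.0013, -0.8494, -0.5278]]
0.1 [229.21855892 580.97785459 238.62308337] [[-0.93, 0.367, -0.0], [0.367, 0.93, -0.001], [-0.0, -0.001, -1.0]]
```

View pics/scene0.png

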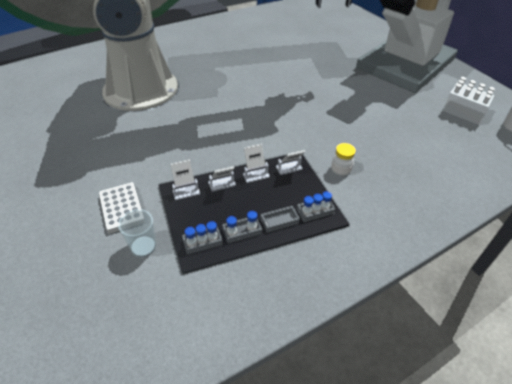

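View pics/side0.png

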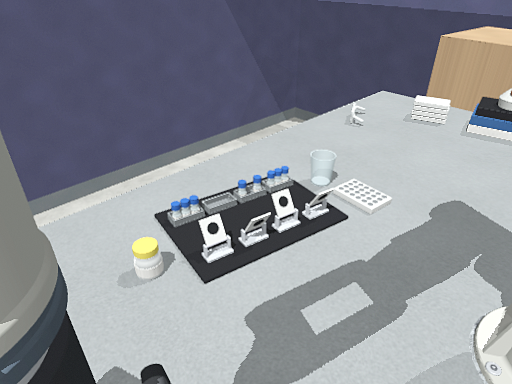

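The scene view shows the trays along the front, from the -y end at left: full at (202,236), two vials at (242,225), empty at (281,217), full at (317,205). The tags from the -y end read bar, disc, bar, disc. In the side view the discs are at (212,230) and (284,210). The two tags at the -y end are therefore wrong: y=-135 must go to the tray and y=-45 away from it. Next I measure the board pose.

```bash
cat > h.py <<'E'
from bench import robot
import cv2,numpy as np
def rays(c,px):
    px=np.array(px,float).reshape(-1,1,2)
    n=cv2.undistortPoints(px,np.array(c["mtx"]),np.array([c["k1"],0,0,0,0.])).reshape(-1,2)
    return np.c_[n,np.ones(len(n))]@np.array(c["attitude"]).T
def onplane(c,px,z):
    d=rays(c,px);p=np.array(c["position"]);return p+d*((z-p[2])/d[:,2])[:,None]
def project(c,P):
    R=np.array(c["attitude"]);rv=cv2.Rodrigues(R.T)[0];t=-R.T@np.array(c["position"])
    return cv2.projectPoints(np.array(P,float).reshape(-1,1,3),rv,t,np.array(c["mtx"]),np.array([c["k1"],0,0,0,0.]))[0].reshape(-1,2)
E
cat > m.py <<'E'
from h import *
for n,box in(("scene",(150,130,355,275)),("side",(145,160,355,285))):
    c=robot.camera(n);f=c["frame"];x0,y0,x1,y1=box
    m=np.zeros(f.shape[:2],np.uint8);m[y0:y1,x0:x1]=(f[y0:y1,x0:x1].max(2)<45)*255
    m=cv2.morphologyEx(m,cv2.MORPH_OPEN,np.ones((3,3)))
    k=max(cv2.findContours(m,cv2.RETR_EXTERNAL,cv2.CHAIN_APPROX_NONE)[0],key=cv2.contourArea)
    h=cv2.convexHull(k);P=onplane(c,h.reshape(-1,2),10)[:,:2].astype(np.float32)
    r=cv2.minAreaRect(P);print(n,r,"area",cv2.contourArea(h));print(np.round(cv2.boxPoints(r),1).tolist())
    ctr=np.array(r[0])
    hs=cv2.cvtColor(f,cv2.COLOR_RGB2HSV);b=cv2.inRange(hs,(105,150,80),(125,255,255));b[:y0]=0;b[y1:]=0;b[:,:x0]=0;b[:,x1:]=0
    N,_,st,ce=cv2.connectedComponentsWithStats(b)
    for i in range(1,N):
        if st[i,4]>10:print(" cap",np.round(ce[i]),st[i,4],np.round(onplane(c,[ce[i]],57)[0],1))
    # views
    cv2.imwrite(f"pics/{n}1.png",cv2.resize(f[y0:y1,x0:x1,::-1],None,fx=3.8,fy=3.8,interpolation=cv2.INTER_CUBIC)[:600,:800])
E
python3 m.py
```

```text
scene ((565.236572265625, -8.121471405029297), (46.79770278930664, 49.16444778442383), 61.44499969482422) area 243.0
[[532.5, -16.899999618530273], [575.5999755859375, -40.400001525878906], [598.0, 0.699999988079071], [554.7999877929688, 24.200000762939453]]
 cap [317. 198.] 231 [724.2 174.7  57. ]
 cap [252. 215.] 92 [695.9  22.4  57. ]
 cap [231. 221.] 92 [687.  -23.1  57. ]
 cap [200. 229.] 287 [674.5 -88.8  57. ]
side ((547.3898315429688, 73.28040313720703), (13.868866920471191, 7.35699987411499), 45.638858795166016) area 12.0
[[539.9000244140625, 70.9000015258789], [545.2000122070312, 65.80000305175781], [554.9000244140625, 75.69999694824219], [549.5999755859375, 80.80000305175781]]
 cap [277. 172.] 130 [668.5 -79.7  57. ]
 cap [257. 179.] 53 [679.6 -15.2  57. ]
 cap [242. 184.] 56 [688.8  29.7  57. ]
 cap [184. 203.] 196 [717.9 182.6  57. ]
```

View pics/side1.png

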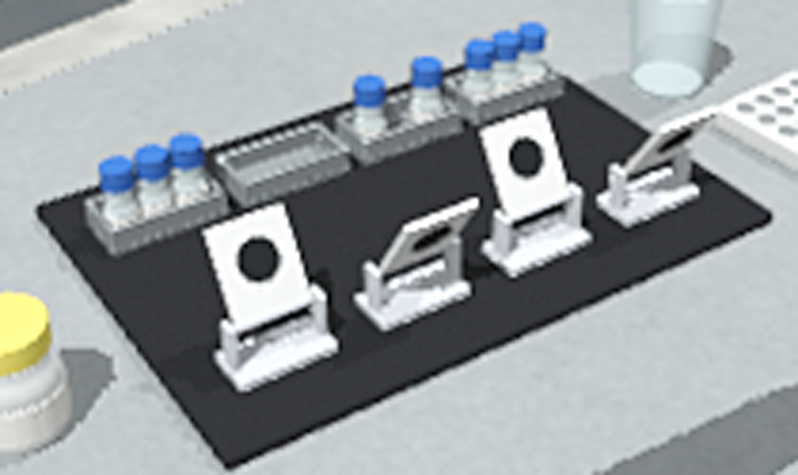

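The crop confirms the states: discs on tags at (258,258) and (525,155), and flaps tipped away at (430,235) and (665,140). The black mask threshold was too strict, so I redo the board fit.

```bash
cat > m2.py <<'E'
from h import *
g=[]
for n,box in(("scene",(150,130,355,275)),("side",(150,160,355,285))):
    c=robot.camera(n);f=c["frame"];x0,y0,x1,y1=box
    m=np.zeros(f.shape[:2],np.uint8);m[y0:y1,x0:x1]=(f[y0:y1,x0:x1].max(2)<75)*255
    m=cv2.morphologyEx(m,cv2.MORPH_OPEN,np.ones((3,3)))
    k=max(cv2.findContours(m,cv2.RETR_EXTERNAL,cv2.CHAIN_APPROX_NONE)[0],key=cv2.contourArea)
    P=onplane(c,cv2.convexHull(k).reshape(-1,2),10)[:,:2].astype(np.float32)
    r=cv2.minAreaRect(P);print(n,np.round(r[0],1),np.round(r[1],1),r[2])
    w=(f.min(2)>150).astype(np.uint8);w[:y0]=0;w[y1:]=0;w[:,:x0]=0;w[:,x1:]=0
    # hinge candidates from the board frame
    a=np.radians(r[2]);a=(a+np.pi/4)%(np.pi/2)-np.pi/4
    ctr=np.array(r[0]);X=np.array([np.cos(a),np.sin(a)]);Y=np.array([-X[1],X[0]])
    H=[np.r_[ctr-80*X+y*Y,40] for y in(-135,-45,45,135)]
    v=[];
    for h in H+[np.r_[ctr+75*X+y*Y,28] for y in(-135,-45,45,135)]: v.append(project(c,h)[0])
    print("yaw",np.degrees(a)," hinges",np.round(H,1).tolist())
    im=cv2.resize(f,None,fx=4,fy=4,interpolation=cv2.INTER_CUBIC)[:,:,::-1].copy()
    for p in v: cv2.circle(im,tuple(int(q*4+2) for q in p),4,(0,0,255),-1)
    g.append(im[y0*4:y0*4+550,x0*4:x0*4+790])
cv2.imwrite("pics/ov.png",cv2.resize(np.hstack(g),(800,280),interpolation=cv2.INTER_AREA))
E
python3 m2.py
```

```text
scene [630.   54.2] [386.5 268.7] 79.46682739257812
yaw -10.533172607421854  hinges [[526.7, -63.9, 40.0], [543.2, 24.5, 40.0], [559.6, 113.0, 40.0], [576.1, 201.5, 40.0]]
side [620.3  63.3] [388.4 270.5] 79.31819152832031
yaw -10.681808471679691  hinges [[516.7, -54.5, 40.0], [533.4, 33.9, 40.0], [550.0, 122.3, 40.0], [566.7, 210.8, 40.0]]
```

View pics/ov.png

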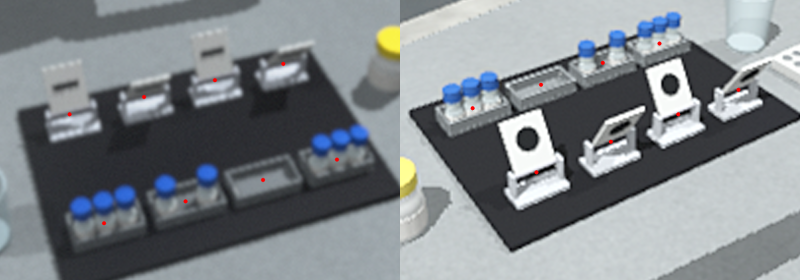

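Both overlays put the hinges and trays where expected. The two views disagree by about 13 mm, which the averaged centre of roughly (624,60) handles. First I move to a point robot-side of the y=-135 tag, with the gripper closed and aligned.

>>> move_arm(
  rows=[
    [0,0,-11,-0.437,-0.5,0.038,0],
    [0,0,-11,-0.437,-0.5,0.038,0],
    [0,0,-11,-0.437,-0.5,0.038,0],
    [0,0,-11,-0.437,-0.5,0.038,0],
    [0,0,-11,-0.437,-0.5,0.038,0],
    [0,0,-11,-0.437,-0.5,0.038,0],
    [0,0,-11,-0.437,-0.5,0.038,0],
    [0,0,-11,-0.437,-0.5,0.038,0],
    [0,0,-11,-0.437,-0.5,0.038,0],
    [0,0,-11,-0.437,-0.5,0.038,0],
  ],
)

```text
time_s: 1.3
eef_pos: [397.4, 109.3, 211.0]
tcp_rot: [[-0.983, 0.183, 0.001], [0.183, 0.983, 0.0], [-0.001, 0.001, -1.0]]
force: [0.5, 0.1, 1.0]
opening: -0.1
grip_force: 0.0
```

>>> move_arm(
  rows=[
    [0,0,0,-0.082,-0.142,0.01,0],
    [0,0,0,-0.082,-0.142,0.01,0],
    [0,0,0,-0.082,-0.142,0.01,0],
    [0,0,0,-0.082,-0.142,0.01,0],
    [0,0,0,-0.082,-0.142,0.01,0],
    [0,0,0,-0.082,-0.142,0.01,0],
    [0,0,0,-0.082,-0.142,0.01,0],
  ],
)

```text
time_s: 2.0
eef_pos: [451.2, -42.1, 200.7]
tcp_rot: [[-0.983, 0.182, -0.0], [0.182, 0.983, 0.0], [0.0, 0.0, -1.0]]
force: [0.5, -0.4, -0.2]
opening: 0.0
grip_force: 0.0
```

```bash
python3 - <<'E'
from h import *
c=robot.camera("wrist");im=c["frame"][:,:,::-1].copy()
X=np.array([.983,-.184]);Y=np.array([.184,.983])
for y in(-135,-45,45):
    h=np.r_[np.array([624,60])-80*X+y*Y,40];p=project(c,h)[0];print(np.round(h),p)
    if 0<=p[0]<512 and 0<=p[1]<384: cv2.circle(im,tuple(int(q) for q in p),3,(0,0,255),-1)
cv2.imwrite("pics/w1.png",im);s=robot.read_state();print(np.round(s["eef_pos"],1),c["position"])
E
```

```text
[521. -58.  40.] [250.72601644 244.30150008]
[537.  30.  40.] [343.51026652 244.26168831]
[554. 119.  40.] [434.48849455 243.87323825]
[451.3 -42.1 200.8] [370.58544869 -25.99442893 334.26150651]
```

View pics/w1.png

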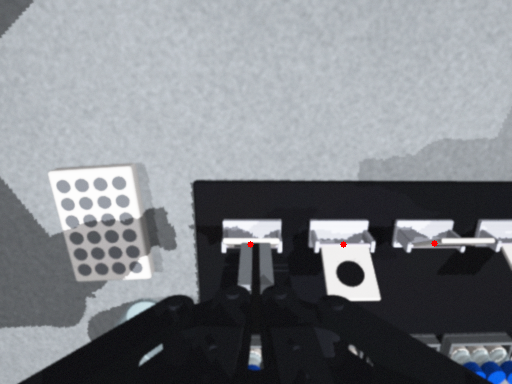

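The wrist view shows the projected hinges on the tag stands at (251,244) and (343,244). The y=-135 flap is edge-on (bar state) and the y=-45 tag shows its disc. The estimate is good to about 2 mm, so I descend and push the first tag towards its tray.

>>> move_arm(
  rows=[
    [0,0,0,0,-0.003,0.04,0],
    [0,0,0,0,-0.003,0.08,0],
    [0,0,0,0,-0.003,0.12,0],
    [0,0,0,0,-0.003,0.12,0],
    [0,0,0,-0.015,-0.003,0.12,0],
    [0,0,0,-0.03,-0.003,0.12,0],
    [0,0,0,-0.042,-0.003,0.12,0],
    [0,0,0,-0.054,-0.003,0.12,0],
    [0,0,0,-0.064,-0.003,0.12,0],
    [0,0,0,-0.072,-0.003,0.12,0],
  ],
)

```text
time_s: 3.05
eef_pos: [522.9, -59.5, 81.2]
tcp_rot: [[-0.983, 0.183, 0.001], [0.183, 0.983, -0.0], [-0.001, 0.0, -1.0]]
force: [-0.4, -0.5, 0.6]
opening: 0.1
grip_force: 0.0
```

>>> move_arm(
  rows=[
    [0,0,0,0,0,0,0],
    [0,0,0,0,0,0,0],
    [0,0,0,0.03,0,0,0],
    [0,0,0,0.03,0,-0.04,0],
    [0,0,0,0.03,0,-0.08,0],
    [0,0,0,0.03,0,-0.1,0],
    [0,0,0,0.03,0,-0.1,0],
  ],
)

```text
time_s: 3.75
eef_pos: [493.6, -54.2, 183.5]
tcp_rot: [[-0.983, 0.183, 0.005], [0.183, 0.983, -0.001], [-0.005, 0.0, -1.0]]
force: [0.2, -0.3, -0.6]
opening: 0.3
grip_force: 0.0
```

>>> move_arm(
  rows=[
    [0,0,0,-0.029,0.03,0,0],
    [0,0,0,-0.058,0.06,0,0],
    [0,0,0,-0.087,0.091,0,0],
    [0,0,0,-0.087,0.091,0,0],
    [0,0,0,-0.087,0.091,0,0],
    [0,0,0,-0.087,0.091,0,0],
  ],
)

```text
time_s: 4.35
eef_pos: [592.9, 19.1, 179.5]
tcp_rot: [[-0.983, 0.183, -0.003], [0.183, 0.983, -0.0], [0.003, -0.001, -1.0]]
force: [0.6, -0.5, 0.6]
opening: -0.0
grip_force: 0.0
```

```bash
python3 - <<'E'
from h import *
c=robot.camera("side");cv2.imwrite("pics/s2.png",cv2.resize(c["frame"][110:300,140:390,::-1],None,fx=3,fy=3))
print(np.round(robot.read_state()["eef_pos"],1))
E
```

```text
[593.   18.9 179.8]
```

View pics/s2.png

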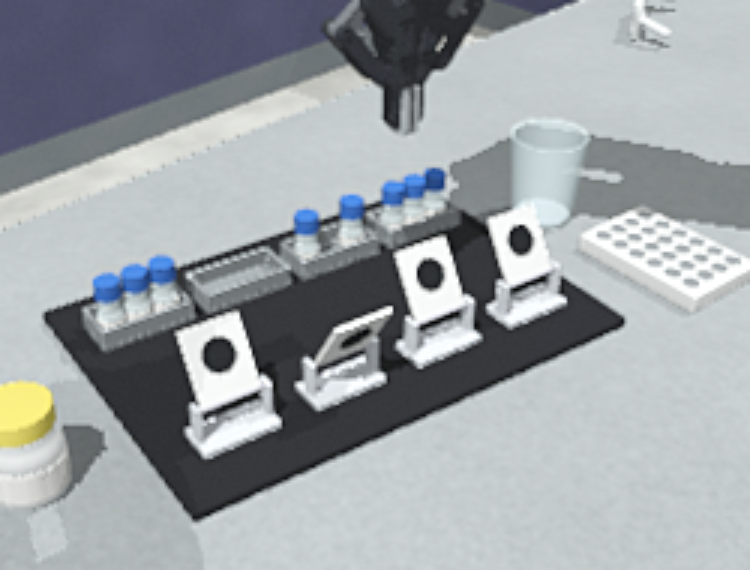

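The y=-135 tag now shows its disc at (520,238), and the vials, beaker and plate have not moved. The gripper is on the tray side of the y=-45 tag (disc at (430,275)), ready to push it back.

>>> move_arm(
  rows=[
    [0,0,0,0,0,0.035,0],
    [0,0,0,0,0,0.07,0],
    [0,0,0,0,0,0.098,0],
    [0,0,0,0,0,0.098,0],
    [0,0,0,0.014,0,0.098,0],
    [0,0,0,0.026,0,0.098,0],
    [0,0,0,0.038,0,0.098,0],
    [0,0,0,0.048,0,0.098,0],
    [0,0,0,0.056,0,0.098,0],
    [0,0,0,0.06,0,0.098,0],
  ],
)

```text
time_s: 5.4
eef_pos: [534.8, 30.7, 83.1]
tcp_rot: [[-0.983, 0.183, 0.0], [0.183, 0.983, 0.0], [-0.0, 0.0, -1.0]]
force: [-0.2, 0.5, 0.1]
opening: 0.1
grip_force: 0.0
```

>>> move_arm(
  rows=[
    [0,0,0,0,0,0,0],
    [0,0,0,0,0,0,0],
    [0,0,0,-0.025,0,0,0],
    [0,0,0,-0.025,0,-0.04,0],
    [0,0,0,-0.025,0,-0.08,0],
    [0,0,0,-0.025,0,-0.12,0],
    [0,0,0,-0.025,0,-0.15,0],
    [0,0,0,-0.025,0,-0.15,0],
    [0,0,0,-0.025,0,-0.15,0],
  ],
)

```text
time_s: 6.3
eef_pos: [560.7, 25.9, 233.1]
tcp_rot: [[-0.983, 0.183, 0.001], [0.183, 0.983, 0.0], [-0.001, 0.0, -1.0]]
force: [-1.0, -0.2, -0.6]
opening: 0.2
grip_force: 0.0
```

```bash
python3 - <<'E'
from h import *
c=robot.camera("side");cv2.imwrite("pics/s3.png",cv2.resize(c["frame"][110:300,140:390,::-1],None,fx=3,fy=3))
s=robot.read_state();print(np.round(s["eef_pos"],1),s["time_s"])
E
```

```text
[560.   25.8 232. ] 6.35
```

View pics/s3.png

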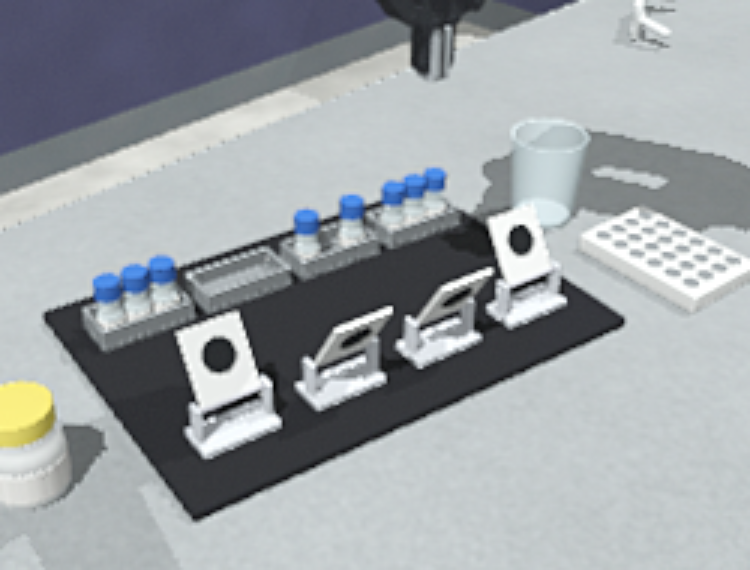

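The discs now stand only in front of the two full trays, at (220,352) and (520,238). The two middle tags lean away from their trays, nothing else has moved, and the gripper is clear.

```bash
python3 -c "
from bench import robot
print(robot.close_job())"
```

```text
the job is handed in; nothing more can be done
None
```

Both wrong tags (y = -135 and y = -45 mm) are pushed over, so only the two full trays read full; the last picture showed nothing else moved, and the job was handed in at about 6.4 s.

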